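# Find the flat cover with a straightedge

## Task

Two of the three aluminium covers are bowed up in the middle and one is flat. Lay the steel straightedge lengthwise along the middle of a cover's face, let go, and with closed fingertips press lightly down on top of its red end, then on top of its plain end: if it rocks, carry it on to another cover, until you have found the one where it stays put under both presses. Leave the straightedge lying there, along the middle of the flat cover, and leave the small tools on the bench alone.

Things in the scene. Friction and masses are not known exactly. Their poses are not given: they have to be found in the camera images.
- edge_mid (a point): Centre (half-way up) of the straightedge, a loose ground steel bar 150 mm long, 25 mm wide, 16 mm high, about 0.47 kg, lying flat on the bench at the start. Its x axis runs along the length towards the end painted red (last 22 mm), y across, z up. On the flat cover this point rests at z = 0.038.
- edge_red (a point): Point on the top of the straightedge 62 mm from its middle towards the red end: press here for the red end.
- edge_plain (a point): Point on the top of the straightedge 62 mm from its middle towards the plain end: press here for the plain end.
- straightedge: The same straightedge; origin at the middle of its underside, axes as for its centre point. On a bowed cover a push of about 1 N on an end tips it by about 0.06 rad: that end goes down to the face, the other rises, about 7 mm of height between the two press points. On the flat cover it stays level. About 5 N is a good push; over 60 N on the cover is too hard.
- bench_supply: White bench supply with upright plug, about 160 x 80 mm and up to 115 mm high, fixed to the bench just behind the straightedge's place and beside the nearest cover; origin in the middle of its underside. Carry the straightedge clear of it, over it or in front of it.
- tweezers: Steel tweezers 124 x 14 x 8 mm lying loose on the bench between the covers and the straightedge: to be left alone.
- driver_black: Black screwdriver 150 x 12 x 12 mm lying loose beside the tweezers: to be left alone.
- face_1 (a point): Middle of the face of one of three alike aluminium covers (face 160 x 72 mm, z = 0.030, fixed to the bench in a black rubber nest; a round dark grey pad (not a hole) 66 mm across in the middle). x runs along the 160 mm length, y across, z up. A bowed one has a smooth crown here, 4 mm above this point, its top 20 mm across, fading out at 33 mm radius. Which one is flat is drawn anew each time, whatever the number.
- face_2 (a point): Middle of the face of one of three alike aluminium covers (face 160 x 72 mm, z = 0.030, fixed to the bench in a black rubber nest; a round dark grey pad (not a hole) 66 mm across in the middle). x runs along the 160 mm length, y across, z up. A bowed one has a smooth crown here, 4 mm above this point, its top 20 mm across, fading out at 33 mm radius. Which one is flat is drawn anew each time, whatever the number.
- face_3 (a point): Middle of the face of one of three alike aluminium covers (face 160 x 72 mm, z = 0.030, fixed to the bench in a black rubber nest; a round dark grey pad (not a hole) 66 mm across in the middle). x runs along the 160 mm length, y across, z up. A bowed one has a smooth crown here, 4 mm above this point, its top 20 mm across, fading out at 33 mm radius. Which one is flat is drawn anew each time, whatever the number.

How it is judged (in metres and radians):
On the way, in this order (a step that is already met when the one before it is completed fails the run):
1. with the straightedge lying along the middle of the flat cover, its red end is pressed from above with over 2.5 N and the bar stays level (((horizontal distance between edge_mid and face_1 below 0.025 m and angle between the x axis of edge_mid and the x axis of face_1, either way round below 0.2 rad) or (horizontal distance between edge_mid and face_2 below 0.025 m and angle between the x axis of edge_mid and the x axis of face_2, either way round below 0.2 rad) or (horizontal distance between edge_mid and face_3 below 0.025 m and angle between the x axis of edge_mid and the x axis of face_3, either way round below 0.2 rad)) and height (world z) of edge_mid between 0.036 and 0.0395 m and angle between edge_mid's own z axis and vertical below 0.015 rad and contact force between the fingers and straightedge above 2.5 N and x of the grasp point in the frame of edge_mid above 0.04 m and z of the grasp point in the frame of edge_mid above 0.016 m), for 0.2 s.
2. on the same cover the plain end is pressed from above with over 2.5 N and the bar stays level (((horizontal distance between edge_mid and face_1 below 0.025 m and angle between the x axis of edge_mid and the x axis of face_1, either way round below 0.2 rad) or (horizontal distance between edge_mid and face_2 below 0.025 m and angle between the x axis of edge_mid and the x axis of face_2, either way round below 0.2 rad) or (horizontal distance between edge_mid and face_3 below 0.025 m and angle between the x axis of edge_mid and the x axis of face_3, either way round below 0.2 rad)) and height (world z) of edge_mid between 0.036 and 0.0395 m and angle between edge_mid's own z axis and vertical below 0.015 rad and contact force between the fingers and straightedge above 2.5 N and x of the grasp point in the frame of edge_mid below -0.04 m and z of the grasp point in the frame of edge_mid above 0.016 m), for 0.2 s.
At the end, for the whole second after the job is handed in: The straightedge rests, released, lengthwise along the middle of the flat cover: its centre within 25 mm of the middle of the face, along the length within 0.2 rad, down on the face (centre 36 to 39.5 mm above the bench), level within 0.015 rad and still (((horizontal distance between edge_mid and face_1 below 0.025 m and angle between the x axis of edge_mid and the x axis of face_1, either way round below 0.2 rad) or (horizontal distance between edge_mid and face_2 below 0.025 m and angle between the x axis of edge_mid and the x axis of face_2, either way round below 0.2 rad) or (horizontal distance between edge_mid and face_3 below 0.025 m and angle between the x axis of edge_mid and the x axis of face_3, either way round below 0.2 rad)) and height (world z) of edge_mid between 0.036 and 0.0395 m and angle between edge_mid's own z axis and vertical below 0.015 rad and linear speed of straightedge below 0.02 m/s); the robot touches nothing.
It fails at once if a cover is struck or pressed with over 60 N through the straightedge (contact force between straightedge and cover_1 above 60 N or contact force between straightedge and cover_2 above 60 N or contact force between straightedge and cover_3 above 60 N).
It fails at once if the tweezers or the black screwdriver are shifted more than 20 mm (distance of any of tweezers, driver_black from where it was at the start of the episode above 0.02 m).
It also fails if it takes over 72 s, if anything falls off the work surface, if the arm or the gripper's body presses on something with over 40 N, if the wrist force passes 120 N, or if a joint passes its speed limit or range.

## Robot

A 6-joint arm with a two-finger parallel gripper is mounted at the origin on a cart in front of the work surface, level with it; the furniture and walls round the work are solid. World frame = base frame: x ahead of the robot, y to its left, z up, the work surface at z = 0. Lengths are in m, angles in degrees, forces in N, time in s.
With the tool pointing down it reaches from about 0.35 to 0.8 m from the base axis. Payload 7.3 kg.
Tool frame: the origin (TCP) lies at the very end of the fingers, on their centre line; the grasp point (between the pads) lies 19 mm behind it; y points along the fingers, z is the direction in which the jaws open and shut, and the axes are right-handed (so a half turn about y gives the same grasp; the last joint's range is limited). The gripper opens to 85 mm and grips with 20 to 120 N. Pads are 22 mm wide; open, the fingers measure 114 mm over their backs; the gripper's body (76 mm by 85 mm) begins 54 mm behind the grasp point. The pads swing forward as they close: fully open they stand 13 mm farther back than shut.
Start: joints at [61.937, 19.595, 87.324, -0, 73.075, -8.365], TCP at [0.177, 0.494, 0.231] pointing down, gripper open.
Joint ranges: [-145.02, 145.02], [-44.19, 115.74], [2.07, 154.8], [-57.11, 237.11], [16.16, 152.29], [-177.93, 177.93]. Speed limits (degrees/s): [147.25, 147.25, 180, 180, 180, 180].

## Interface

Orientations are given as a 3x3 rotation matrix whose columns are the frame's x, y, z axes.
In Python, from cell import readout, snapshot, job gives the robot as it stands.
- The arm moves only by the shell command python3 -m pendant 'ROWS' [FORCE]. ROWS is JSON, a list of rows, each a list of 7 numbers: the shift along the tool's x, y, z in mm, then the turn, a rotation vector about the tool's x, y, z in degrees, then the opening, from 0 (shut) to 1 (fully open). In form: [[tx, ty, tz, ax, ay, az, grip], ...]. A call has 1 to 5 rows; each row is the pose to reach, as a shift and turn from the pose measured when the call began, along the tool's axes at that moment; what a row does not reach only later rows make up. A row lasts 1/10 s, in which the tool goes at most 50 mm and 8.59 degrees, less where a joint would pass 70% of its speed; a pose out of reach is approached as far as the arm can. A call with a gripper value outside its range is refused whole. The fingers move at their own pace and stop on an object; FORCE is the grip in N (left out, the last holds). Time passes only in rows, so rows that repeat a pose let the fingers close. It gives the time, the measured TCP pose, the force and the opening at its end, in the units of the state.
- readout.observe(): the state, without advancing time (a new reading comes with each control period).
- snapshot(name): name is "scene" or "top" or "wrist"; returns a dict with "frame" (400x640x3 uint8, red, green, blue), "fx", "fy", "cx", "cy" (pixels), "eye" and "rotation" of the camera in the world; the wrist camera has in their place "T_tool_cam" (4x4, takes a point from camera to tool coordinates, whose origin is the TCP and whose axes are the tool frame's). Camera axes: x right, y up, looking along -z (the intrinsics and any distortion apply to the point x, -y, -z); pixel columns grow to the right and rows downward; lengths in m; the calibration is good to about 2 mm. A picture is of the moment at which its call begins: read the wrist's pose just before it. There is no depth.
- job.close_job(): hands the job in, once; it reports no verdict.
The state is a dict: "time_s": time; "joints": joint angles; "qd": joint speeds; "joint_efforts": joint torques, N m; "tcp_pos": TCP position; "ee_rot": TCP orientation; "force": force on the tool from outside, world axes, zero at the start; "wrist_torque": the same for the moment, N m; "opening": finger opening in m.
Only numpy, scipy, OpenCV 4.12 (cv2) and the standard library are available. Lean on these libraries where they do the work, as an engineer would, in place of code of your own. Each camera call takes 0.05 s, during which the arm holds its last target. There are 200 camera calls.

## Working session

There is one attempt and no reset: what is moved stays moved. The work goes in short steps, Python scripts to look and compute and a shell command to move; the robot and the scene stay as the last step left them, time stands still between calls to the robot, and variables do not carry over. Pictures are saved under pics/ and viewed, about 8 in all and at most 12, crops included, and the job is handed in when it is done.

```bash
ls; mkdir -p pics; python3 - <<'E'
from cell import readout, snapshot
import cv2, numpy as np, pickle
print(readout.observe())
d={}
for n in ("top","scene"):
    s=snapshot(n); d[n]=s; cv2.imwrite(f"pics/{n}0.png",s["frame"][:,:,::-1])
    print(n,{k:v for k,v in s.items() if k!="frame"})
pickle.dump(d,open("s0.pkl","wb"))
E
```

```text
pics
{'time_s': 0.0, 'joints': array([ 6.19364443e+01,  1.96366954e+01,  8.73789717e+01, -8.39700304e-04,
        7.30734355e+01, -8.36511908e+00]), 'qd': array([-0.00168759,  0.0497561 , -0.03041377,  0.09438702,  0.04544171,
       -0.03527077]), 'joint_efforts': array([ 2.48309980e-04, -4.33690703e+01, -2.46013570e+01, -2.04365288e-04,
        7.97870394e-03, -2.61091586e-06]), 'tcp_pos': array([0.17674991, 0.49391865, 0.230613  ]), 'ee_rot': array([[ 9.41481108e-01, -7.19241020e-04,  3.37064988e-01],
       [-3.37065688e-01, -1.37888590e-03,  9.41480122e-01],
       [-2.12376966e-04, -9.99998791e-01, -1.54062649e-03]]), 'force': array([ 0.38865965,  0.60990669, -0.28630219]), 'wrist_torque': array([-0.01261075,  0.00416033, -0.01435403]), 'opening': 0.08557752799064527}
top {'fx': 448.2334298468015, 'fy': 448.2334298468015, 'cx': 323.73161232778807, 'cy': 196.50460778267728, 'eye': array([0.29452785, 0.06497434, 1.21756748]), 'rotation': array([[ 0.0286344 ,  0.98840296, -0.1491297 ],
       [-0.99958903,  0.02851598, -0.00293273],
       [ 0.00135386,  0.14915239,  0.98881329]])}
scene {'fx': 455.3940500015848, 'fy': 455.3940500015848, 'cx': 323.332078837469, 'cy': 200.49766131765952, 'eye': array([-0.24243493, -0.64682633,  0.59262062]), 'rotation': array([[ 0.6957236 ,  0.35289297, -0.62564784],
       [-0.71812798,  0.32212532, -0.6168691 ],
       [-0.01615176,  0.87846561,  0.4775325 ]])}
```

View pics/top0.png

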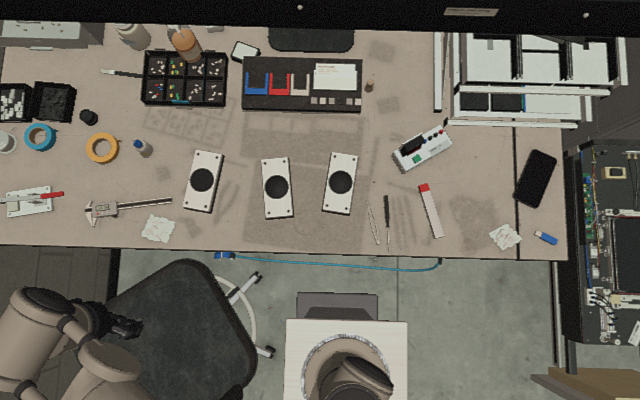

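View pics/scene0.png

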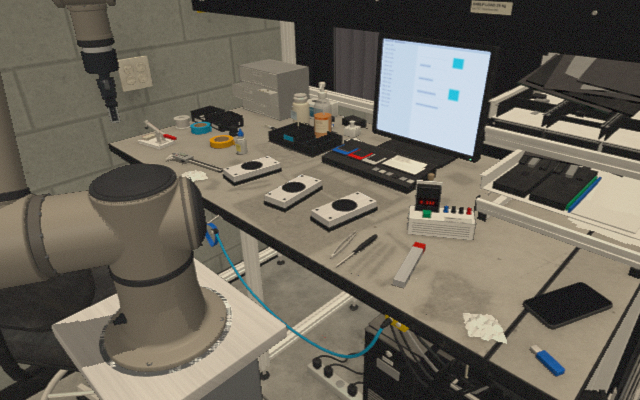

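The top view shows the covers at about (203,180), (277,188) and (341,183). The bar runs from its red end (424,187) to about (437,236), with the tweezers and screwdriver at (375–388,220) and the supply at (422,148).

```bash
cat > h.py <<'E'
import numpy as np, cv2
def ray(s,uv,z):
    uv=np.atleast_2d(uv).astype(float)
    d=np.c_[(uv[:,0]-s["cx"])/s["fx"],-(uv[:,1]-s["cy"])/s["fy"],-np.ones(len(uv))]@np.array(s["rotation"]).T
    e=np.array(s["eye"]); return e+d*((z-e[2])/d[:,2])[:,None]
def proj(s,P):
    c=(np.atleast_2d(P)-s["eye"])@np.array(s["rotation"])
    return np.c_[s["cx"]+s["fx"]*c[:,0]/-c[:,2], s["cy"]-s["fy"]*c[:,1]/-c[:,2]]
def rect(P):
    (c,(w,h),a)=cv2.minAreaRect((P[:,:2]*1000).astype(np.float32))
    if w<h: w,h,a=h,w,a+90
    return np.round(c,1),round(w,1),round(h,1),round((a+90)%180-90,1)
def blobs(s,mask,z,roi,amin=60):
    m=np.zeros(mask.shape,np.uint8); x0,y0,x1,y1=roi; m[y0:y1,x0:x1]=mask[y0:y1,x0:x1]*255
    n,l,st,ce=cv2.connectedComponentsWithStats(m)
    for i in range(1,n):
        if st[i,4]>=amin:
            c=max(cv2.findContours((l==i).astype(np.uint8),0,2)[0],key=cv2.contourArea)[:,0]
            yield st[i,4],ce[i].round(1),rect(ray(s,c,z)),ray(s,ce[i],z)[0].round(4)
E
python3 - <<'E'
import pickle; from h import *
d=pickle.load(open("s0.pkl","rb"))
for n,rc,rb in (("top",(170,140,365,225),(410,175,450,245)),("scene",(215,150,385,235),(385,235,435,295))):
    s=d[n]; f=s["frame"].astype(int); g=f.mean(2); r=f[...,0]-f[...,1:].max(2)
    print(n,"covers white");  [print(b) for b in blobs(s,g>190,.03,rc)]
    print("pads"); [print(b) for b in blobs(s,g<75,.03,rc,100)]
    print("red"); [print(b) for b in blobs(s,r>70,.016,rb,15)]
    print("bar"); [print(b) for b in blobs(s,(g>165)|(r>70),.016,rb)]
s=d["top"];f=s["frame"]
print("edge z check: bench g",f[215,405],f[215,432],f[200,345])
c=cv2.resize(f[140:250,170:460],None,fx=2.75,fy=2.75,interpolation=2); cv2.imwrite("pics/crop.png",c[:,:,::-1])
E
```

```text
top covers white
(np.int32(427), array([206.3, 161.5]), (array([552.7, 391.6]), 70.7, 67.6, -8.9), array([0.5605, 0.3895, 0.03  ]))
(np.int32(445), array([343.1, 163.8]), (array([557.6,  20.5]), 70.4, 69.1, -7.6), array([0.5647, 0.0187, 0.03  ]))
(np.int32(440), array([275.3, 168.1]), (array([540.3, 201.8]), 72.0, 68.4, 5.5), array([0.5476, 0.2018, 0.03  ]))
(np.int32(411), array([198.2, 198.3]), (array([466.2, 404.6]), 69.8, 67.4, -7.8), array([0.459 , 0.4042, 0.03  ]))
(np.int32(472), array([337.4, 200.5]), (array([474.1,  31.1]), 75.6, 68.6, -7.7), array([0.4639, 0.0317, 0.03  ]))
(np.int32(467), array([278.1, 205.3]), (array([453.7, 190.8]), 71.2, 68.3, 8.7), array([0.4463, 0.1896, 0.03  ]))
pads
(np.int32(170), array([212.6, 189. ]), (array([488.9, 365.6]), 175.7, 66.2, -32.0), array([0.4853, 0.3673, 0.03  ]))
(np.int32(409), array([201.5, 179.5]), (array([510.5, 399. ]), 61.9, 57.5, -88.3), array([0.5103, 0.3989, 0.03  ]))
(np.int32(410), array([340.2, 181.8]), (array([514.5,  25.8]), 60.2, 59.3, 1.7), array([0.5149, 0.0254, 0.03  ]))
(np.int32(408), array([276.1, 186.5]), (arr
[... 1463 characters left out ...]
7.7), array([0.4957, 0.1969, 0.03  ]))
(np.int32(232), array([291.8, 201.5]), (array([456.8, 131.8]), 177.2, 75.4, -16.9), array([0.4359, 0.1365, 0.03  ]))
(np.int32(228), array([344. , 204.8]), (array([515.3,  26.7]), 61.1, 57.6, -47.5), array([0.5135, 0.0253, 0.03  ]))
(np.int32(455), array([237.4, 221.8]), (array([277.8, 165.9]), 204.7, 29.4, -89.9), array([0.2791, 0.1577, 0.03  ]))
(np.int32(287), array([342.1, 220.5]), (array([466.6, -29.3]), 175.0, 77.6, -32.0), array([ 0.4531, -0.0229,  0.03  ]))
red
(np.int32(58), array([419.1, 244.9]), (array([ 508.8, -204.9]), 25.7, 19.3, -72.7), array([ 0.5083, -0.2046,  0.016 ]))
bar
edge z check: bench g [156 145 130] [186 178 168] [200 200 187]
```

View pics/crop.png

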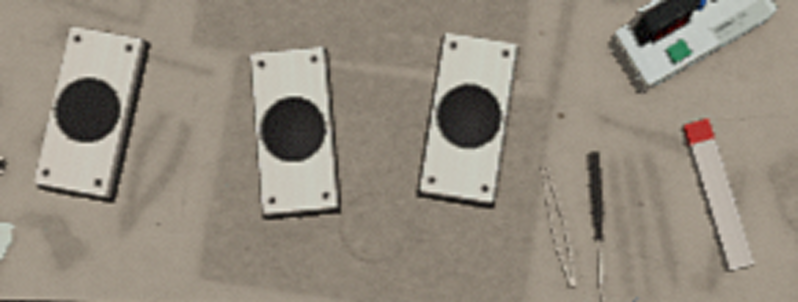

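Both views agree to within about 2 mm:

| Item | Position (mm) | Heading |
|---|---|---|
| Bar | (447, −222) | 17.7° |
| Cover A | (514, 25) | −7.5° |
| Cover B | (497, 197) | 7° |
| Cover C | (510, 398) | −8° |

The measured sizes also match those given. Next I move to the bar.

```bash
cat > go.py <<'E'
import sys; from h import *; from cell import readout
from scipy.spatial.transform import Rotation as R
def go(x,y,z,h):
    o=readout.observe(); Rt=np.array(o["ee_rot"]); p=np.array(o["tcp_pos"])*1000
    c,s=np.cos(np.radians(h)),np.sin(np.radians(h))
    T=np.array([[c,0,-s],[s,0,c],[0,-1,0]])
    sh=Rt.T@(np.array([x,y,z])-p); rv=R.from_matrix(Rt.T@T).as_rotvec(degrees=True)
    print("t",round(o["time_s"],2),"tcp",p.round(1),"F",np.round(o["force"],1),"op",round(o["opening"]*1000,1),"| shift",sh.round(1),"turn",rv.round(1),"dist",round(np.linalg.norm(sh)))
if __name__=="__main__": go(*map(float,sys.argv[1:5]))
E
python3 -m pendant '[[40,0,-26,0,-7.5,0,1],[80,0,-52,0,-15,0,1],[120,0,-78,0,-22,0,1],[160,0,-105,0,-30,0,1],[200,0,-131,0,-37.4,0,1]]' 30
python3 go.py 430 -50 230 17.7; python3 go.py 447 -222 150 17.7
```

```text
time_s: 0.6
tcp_pos: [0.3144, 0.3116, 0.2306]
ee_rot: [[0.958, -0.001, -0.286], [0.286, -0.002, 0.958], [-0.001, -1.0, -0.001]]
force: [0.9, 0.6, -0.3]
opening: 0.0856
t 0.6 tcp [314.4 311.6 230.6] F [ 0.9  0.6 -0.3] op 85.6 | shift [   7.3    1.1 -379.6] turn [ 0.1 -1.1 -0.1] dist 380
t 0.6 tcp [314.4 311.6 230.6] F [ 0.9  0.6 -0.3] op 85.6 | shift [ -25.6   81.4 -549.2] turn [ 0.1 -1.1 -0.1] dist 556
```

```bash

python3 -m pendant '[[0,0,-45,0,-1,0,0.7],[0,0,-95,0,-1,0,0.7],[0,0,-145,0,-1,0,0.7],[0,0,-195,0,-1,0,0.7],[-10,0,-245,0,-1,0,0.7]]' >/dev/null
python3 -m pendant '[[0,0,-45,0,0,0,0.7],[0,20,-95,0,0,0,0.7],[0,40,-145,0,0,0,0.7],[-5,60,-195,0,0,0,0.7],[-10,80,-245,0,0,0,0.7]]' >/dev/null
python3 go.py 447 -222 100 17.7; python3 - <<'E'
from cell import snapshot,readout
import cv2,numpy as np
o=readout.observe();s=snapshot("wrist"); cv2.imwrite("pics/w1.png",s["frame"][:,:,::-1]); print({k:v for k,v in s.items() if k!="frame"})
E
```

```text
t 1.6 tcp [ 437.  -151.1  156.2] F [1.4 0.3 0.7] op 59.7 | shift [-11.9  56.3 -70.5] turn [ 0.1 -0.1 -0. ] dist 91
{'fx': 352.45582574929244, 'fy': 352.45582574929244, 'cx': 316.0695587486639, 'cy': 203.1375795397994, 'T_tool_cam': array([[-2.98535906e-04, -9.64420823e-01, -2.64371684e-01,
        -6.70446820e-02],
       [ 1.09132090e-03,  2.64371224e-01, -9.64420378e-01,
        -1.42220628e-01],
       [ 9.99999360e-01, -5.76428456e-04,  9.73568298e-04,
        -4.13131928e-04],
       [ 0.00000000e+00,  0.00000000e+00,  0.00000000e+00,
         1.00000000e+00]])}
```

View pics/w1.png

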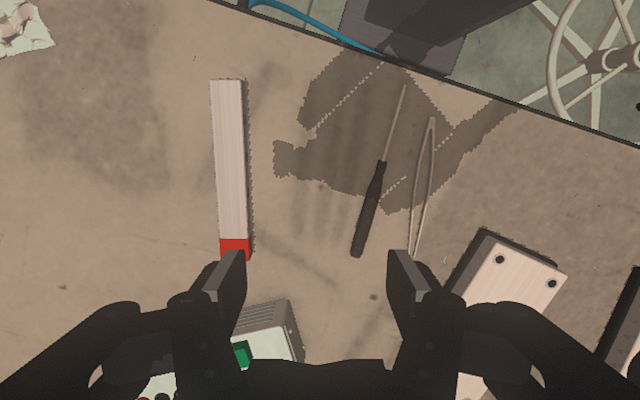

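The wrist view shows the bar from (226,80) to its red end (236,260), roughly parallel to the fingers. I move above it and measure it from there.

```bash
cat >> h.py <<'E'
def wrist():
    from cell import snapshot, readout
    o=readout.observe(); s=snapshot("wrist"); T=np.eye(4); T[:3,:3]=o["ee_rot"]; T[:3,3]=o["tcp_pos"]
    C=T@s["T_tool_cam"]; s["rotation"]=C[:3,:3]; s["eye"]=C[:3,3]; return s
E
python3 -m pendant '[[-3,8,-18,0,0,0,0.6],[-6,16,-36,0,0,0,0.6],[-9,24,-54,0,0,0,0.6],[-12,26,-70,0,0,0,0.6],[-12,26,-70.5,0,0,0,0.6]]' >/dev/null
python3 go.py 447 -222 60 17.7; python3 - <<'E'
from h import *
s=wrist(); f=s["frame"].astype(int); cv2.imwrite("pics/w2.png",s["frame"][:,:,::-1])
g=f.mean(2); r=f[...,0]-f[...,1:].max(2)
print(f[100,320],f[150,320],f[100,250])
for b in blobs(s,r>70,.016,(250,0,400,400),30): print("red",b)
for t in (165,185):
  for b in blobs(s,(g>t)|(r>70),.016,(250,0,400,400),300): print(t,b)
E
```

```text
t 2.15 tcp [ 447.7 -229.3  127.7] F [0.4 1.  0.7] op 51.2 | shift [ 1.7 67.6  7.4] turn [ 0.2 -0.3 -0.2] dist 68
[125 112 102] [126 114 104] [169 145 124]
red (np.int32(749), array([325.1, 279.4]), (array([ 507.9, -203.8]), 24.6, 20.1, -72.5), array([ 0.5078, -0.204 ,  0.016 ]))
165 (np.int32(2579), array([324.9, 248.4]), (array([ 480.8, -212.1]), 76.9, 24.5, 17.2), array([ 0.4827, -0.2123,  0.016 ]))
185 (np.int32(749), array([325.1, 279.4]), (array([ 507.9, -203.8]), 24.6, 20.1, -72.5), array([ 0.5078, -0.204 ,  0.016 ]))
```

View pics/w2.png

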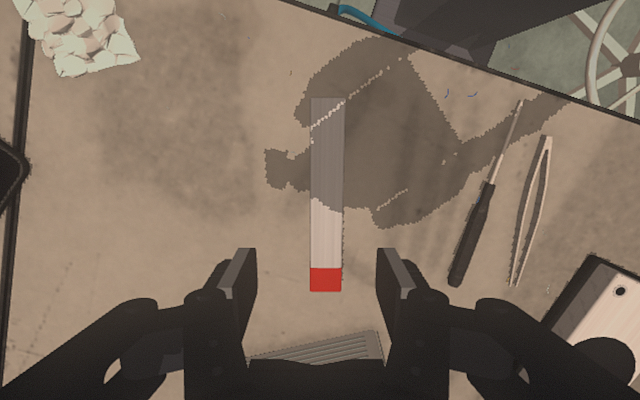

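The bar sits at columns 311–343 with its red end at row 279, which puts its middle at (447, −223) and its heading at 17.4°. I descend and grip.

```bash

python3 -m pendant '[[1,35,6,0,0,0,0.6],[1,70,6.5,0,0,0,0.6],[1,100,6.5,0,0,0,0.6],[1,118,6.5,0,0,0,0.6],[1,118,6.5,0,0,0,0.6]]' >/dev/null
python3 go.py 447 -223 2 17.4
```

```text
t 2.7 tcp [ 445.1 -220.4    8.3] F [-0.2  0.5  0.6] op 51.2 | shift [ 1.1  6.3 -3. ] turn [-0.1  0.1 -0.3] dist 7
```

```bash

python3 -m pendant '[[1,3,-2,0,0,0,0.6],[1,6,-2.5,0,0,0,0.4],[1,6,-2.5,0,0,0,0.3],[1,6,-2.5,0,0,0,0],[1,6,-2.5,0,0,0,0]]' 50
python3 -m pendant '[[0,0,0,0,0,0,0],[0,0,0,0,0,0,0],[0,0,0,0,0,0,0],[0,0,0,0,0,0,0]]'
python3 -m pendant '[[0,-5,0,0,0,0,0],[0,-15,0,0,0,0,0],[0,-30,0,0,0,0,0],[0,-45,0,0,0,0,0],[0,-60,0,0,0,0,0]]'
python3 go.py 447 -223 90 17.4;python3 go.py 514.5 25.5 110 -7.5
```

```text
time_s: 3.2
tcp_pos: [0.4472, -0.2226, 0.0032]
ee_rot: [[0.954, -0.004, -0.3], [0.3, -0.001, 0.954], [-0.004, -1.0, -0.0]]
force: [-0.9, 2.7, 7.1]
opening: 0.0237
time_s: 3.6
tcp_pos: [0.4471, -0.2226, 0.0032]
ee_rot: [[0.954, -0.004, -0.3], [0.3, -0.001, 0.954], [-0.005, -1.0, 0.0]]
force: [-0.9, -0.0, 0.5]
opening: 0.0236
time_s: 4.1
tcp_pos: [0.4473, -0.2225, 0.0643]
ee_rot: [[0.954, -0.004, -0.3], [0.3, -0.001, 0.954], [-0.005, -1.0, 0.0]]
force: [0.5, 0.5, -5.0]
opening: 0.0236
t 4.1 tcp [ 447.3 -222.5   64.3] F [ 0.5  0.5 -5. ] op 23.6 | shift [ -0.5 -25.7  -0.4] turn [-0.   0.1 -0.3] dist 26
t 4.1 tcp [ 447.3 -222.5   64.3] F [ 0.5  0.5 -5. ] op 23.6 | shift [138.3 -46.3 216.4] turn [ 0.1 25.  -0.3] dist 261
```

Holding the bar: the force reads −5 N. I carry it in front of the supply to cover A.

```bash

python3 -m pendant '[[12,-12,38,0,3,0,0],[22,-24,76,0,8,0,0],[34,-36,114,0,14,0,0],[48,-46,153,0,20,0,0],[75,-46,185,0,25,0,0]]' >/dev/null
python3 go.py 514.5 25.5 60 -7.5
```

```text
t 4.6 tcp [462.7 -21.9 111.8] F [ 2.4 -1.4 -4.8] op 23.5 | shift [45.1 51.5 54.1] turn [ 0.1 -0.3 -0.2] dist 87
```

```bash

python3 -m pendant '[[20,10,24,0,0,0,0],[40,20,48,0,0,0,0],[45,40,54,0,0,0,0],[45,55,54,0,0,0,0],[45,60,54,0,0,0,0]]' >/dev/null
python3 go.py 514.5 25.5 37.5 -7.5
python3 - <<'E'
from h import *
s=wrist(); f=s["frame"]; cv2.imwrite("pics/w3.png",f[:,:,::-1])
E
```

```text
t 5.1 tcp [513.4  25.9  50.4] F [-0.5  0.7 -5.2] op 23.6 | shift [ 1.3 12.9 -0.2] turn [ 0.1 -0.3 -0.3] dist 13
```

View pics/w3.png

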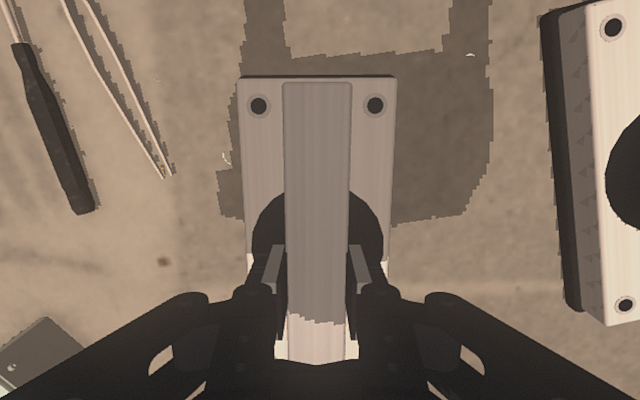

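The bar is centred and aligned over the cover: bar columns 283–352, cover 238–395. I lower it, watching the force.

```bash

python3 -m pendant '[[1,4,0,0,0,0,0],[1,8,0,0,0,0,0],[1,11,0,0,0,0,0],[1,11,0,0,0,0,0]]' | grep -E 'tcp|force'
python3 -m pendant '[[0,1,0,0,0,0,0],[0,2,0,0,0,0,0],[0,2,0,0,0,0,0]]' | grep -E 'tcp|force'
```

```text
tcp_pos: [0.5142, 0.0253, 0.0394]
force: [-0.3, 0.3, -5.1]
tcp_pos: [0.5141, 0.0253, 0.0374]
force: [-0.3, -0.7, -5.1]
```

```bash

for i in 1; do python3 -m pendant '[[0,0.5,0,0,0,0,0],[0,1,0,0,0,0,0],[0,1,0,0,0,0,0]]' | grep -E 'tcp|force'; done
python3 -m pendant '[[0,0.3,0,0,0,0,0],[0,0.7,0,0,0,0,0],[0,0.7,0,0,0,0,0]]' | grep -E 'tcp|force'
```

```text
tcp_pos: [0.5142, 0.0252, 0.0372]
force: [-3.5, -0.2, 5.5]
tcp_pos: [0.5143, 0.0252, 0.0372]
force: [-3.8, -0.4, 6.9]
```

First contact came with the underside at 34 mm, which hints that this cover is bowed. The task asks for the press test, so I release the bar and press the red end.

```bash

python3 -m pendant '[[0,0,0,0,0,0,0.2],[0,0,0,0,0,0,0.45],[0,0,0,0,0,0,0.5],[0,0,0,0,0,0,0.5],[0,-5,0,0,0,0,0.5]]' | grep -E 'tcp|force|op'
python3 -m pendant '[[0,-10,0,0,0,0,0.5],[0,-25,0,0,0,0,0.5],[0,-35,0,0,0,0,0.3],[30,-35,0,0,0,0,0],[62,-35,0,0,0,0,0]]' | grep -E 'tcp|force|op'
python3 -m pendant '[[0,0,0,0,0,0,0],[0,7,0,0,0,0,0],[0,14,0,0,0,0,0],[0,18,0,0,0,0,0],[0,18,0,0,0,0,0]]' | grep -E 'tcp|force|op'
python3 go.py 514.5 25.5 60 -7.5
python3 - <<'E'
from h import *
from cell import snapshot
s=wrist(); cv2.imwrite("pics/w4.png",np.vstack([s["frame"],])[:,:,::-1])
c=snapshot("scene")["frame"][160:240,290:410]; cv2.imwrite("pics/s4.png",c[:,:,::-1])
E
```

```text
tcp_pos: [0.514, 0.0253, 0.0419]
force: [-0.1, -0.3, 0.4]
opening: 0.0427
tcp_pos: [0.5765, 0.017, 0.0781]
force: [-0.2, -0.2, 0.4]
opening: 0.0002
tcp_pos: [0.5751, 0.0172, 0.0591]
force: [0.7, 0.1, 0.2]
opening: -0.0002
t 7.95 tcp [575.1  17.2  59.1] F [0.7 0.1 0.2] op -0.2 | shift [-61.2  -0.4   0.1] turn [ 0.1 -0.3 -0.4] dist 61
```

```bash

python3 -m pendant '[[0,2,0,0,0,0,0],[0,4,0,0,0,0,0],[0,4,0,0,0,0,0]]' | grep -E 'tcp|force'
python3 -m pendant '[[0,1,0,0,0,0,0],[0,2,0,0,0,0,0],[0,2,0,0,0,0,0]]' | grep -E 'tcp|force'
python3 -m pendant '[[0,1,0,0,0,0,0],[0,2,0,0,0,0,0],[0,2,0,0,0,0,0]]' | grep -E 'tcp|force'
```

```text
tcp_pos: [0.5758, 0.017, 0.0558]
force: [0.5, 0.4, 0.8]
tcp_pos: [0.5757, 0.017, 0.0536]
force: [-0.7, 0.7, -0.1]
tcp_pos: [0.5756, 0.017, 0.0515]
force: [-0.4, -0.9, 0.2]
```

```bash

python3 -m pendant '[[0,1,0,0,0,0,0],[0,2,0,0,0,0,0],[0,2,0,0,0,0,0]]' | grep -E 'tcp|force'
python3 -m pendant '[[0,0.5,0,0,0,0,0],[0,1,0,0,0,0,0],[0,1,0,0,0,0,0]]' | grep -E 'tcp|force'
```

```text
tcp_pos: [0.5757, 0.0171, 0.0494]
force: [-0.0, -0.4, 1.1]
tcp_pos: [0.5758, 0.017, 0.0485]
force: [1.0, 0.2, 1.6]
```

```bash

python3 -m pendant '[[0,0.5,0,0,0,0,0],[0,1,0,0,0,0,0],[0,1,0,0,0,0,0]]' | grep -E 'tcp|force'
python3 -m pendant '[[0,0.5,0,0,0,0,0],[0,0.8,0,0,0,0,0],[0,0.8,0,0,0,0,0]]' | grep -E 'tcp|force'
```

```text
tcp_pos: [0.5759, 0.017, 0.0475]
force: [0.5, 0.2, 0.8]
tcp_pos: [0.5761, 0.017, 0.047]
force: [0.2, 0.0, 4.9]
```

```bash
python3 go.py 514.5 25.5 60 -7.5; python3 - <<'E'
from h import *
from cell import snapshot
s=snapshot("scene"); c=cv2.resize(s["frame"][150:250,280:420],None,fx=4,fy=4,interpolation=2); cv2.imwrite("pics/s5.png",c[:,:,::-1])
E
```

```text
t 10.15 tcp [576.1  17.   47. ] F [0.2 0.  4.9] op -0.1 | shift [-62.2 -12.7   0.1] turn [ 0.1 -0.3 -0.3] dist 63
```

View pics/s5.png

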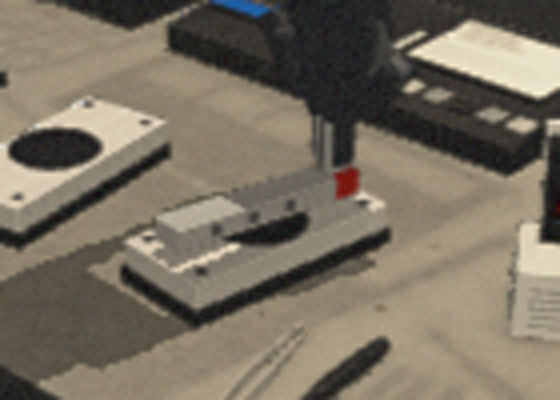

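It rocks: the red end met the fingers at about 50 mm, sank under about 1 N and stopped hard at 47 mm. The picture shows the plain end lifted, so A is bowed. I re-grip the bar.

```bash

python3 -m pendant '[[0,-5,0,0,0,0,0],[0,-25,0,0,0,0,0.2],[-20,-28,0,0,0,0,0.5],[-45,-28,0,0,0,0,0.5],[-62,-28,0,0,0,0,0.5]]' | grep -E 'tcp|force|op'
python3 -m pendant '[[0,0,0,0,0,0,0.5],[0,10,0,0,0,0,0.5],[0,20,0,0,0,0,0.5],[0,20,0,0,0,0,0.5]]' | grep -E 'tcp|force|op'
python3 go.py 514.2 25.2 37.4 -7.5
python3 - <<'E'
from h import *
s=wrist(); cv2.imwrite("pics/w6.png",s["frame"][:,:,::-1])
E
```

```text
tcp_pos: [0.5129, 0.0257, 0.0752]
force: [0.2, 0.7, 0.5]
opening: 0.0425
tcp_pos: [0.5123, 0.0256, 0.0532]
force: [-0.3, 0.2, -0.4]
opening: 0.0432
t 11.1 tcp [512.3  25.6  53.2] F [-0.3  0.2 -0.4] op 43.2 | shift [ 2.  15.8 -0.1] turn [ 0.1 -0.3 -0.5] dist 16
```

View pics/w6.png

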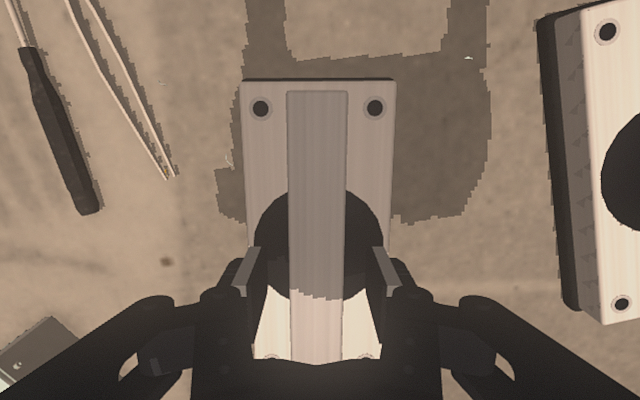

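The bar still lies along the middle of the cover, its plain end at columns 287–347. I grip it and carry it on to cover B.

```bash

python3 -m pendant '[[1,6,0,0,0,0,0.5],[2,12,0,0,0,0,0.5],[2,15.5,0,0,0,0,0.5],[2,15.5,0,0,0,0,0.3],[2,15.5,0,0,0,0,0]]' | grep -E 'tcp|force|op'
python3 -m pendant '[[0,0,0,0,0,0,0],[0,0,0,0,0,0,0],[0,0,0,0,0,0,0],[0,0,0,0,0,0,0]]' 50| grep -E 'tcp|force|op'
python3 -m pendant '[[0,-5,0,0,0,0,0],[0,-15,0,0,0,0,0],[0,-30,0,0,0,0,0],[0,-40,0,0,0,0,0],[0,-40,0,0,0,0,0]]'| grep -E 'tcp|force|op'
python3 go.py 497 197.4 77.5 6.9
```

```text
tcp_pos: [0.5143, 0.0253, 0.0383]
force: [0.3, -0.9, -3.9]
opening: 0.0237
tcp_pos: [0.5142, 0.0253, 0.0382]
force: [0.5, -0.2, -4.1]
opening: 0.0237
tcp_pos: [0.5158, 0.0253, 0.0801]
force: [-0.3, 0.6, -5.1]
opening: 0.0231
t 12.55 tcp [515.8  25.3  80.1] F [-0.3  0.6 -5.1] op 23.1 | shift [-41.9   2.4 168. ] turn [  0.1 -14.7  -0.3] dist 173
```

```bash

python3 -m pendant '[[-9,0,36,0,-3,0,0],[-18,0,72,0,-6,0,0],[-27,0,110,0,-10,0,0],[-36,0,145,0,-13,0,0],[-42,0,168,0,-14.6,0,0]]' >/dev/null
python3 -m pendant '[[0,0,0,0,0,0,0]]' >/dev/null
python3 go.py 497 197.4 40 6.9
python3 - <<'E'
from h import *
s=wrist(); cv2.imwrite("pics/w7.png",s["frame"][:,:,::-1])
E
```

```text
t 13.15 tcp [495.1 202.3  79.2] F [-0.4 -0.2 -5.5] op 23.7 | shift [ 1.6 39.2 -5.1] turn [-0.   0.3 -0.4] dist 40
```

View pics/w7.png

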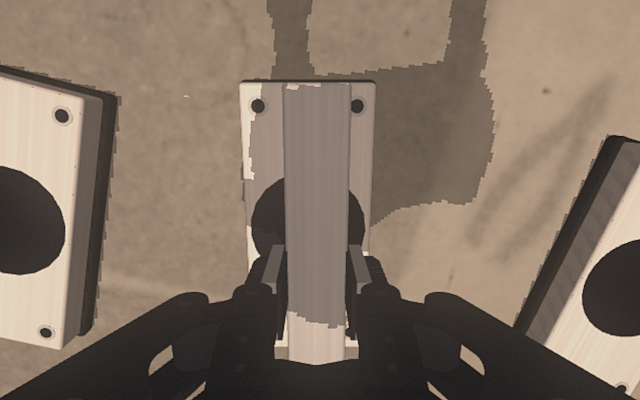

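The bar is aligned over cover B but about 5 mm to one side, as the numbers also say. I correct that while lowering.

```bash

python3 -m pendant '[[1,10,-3,0,0,0,0],[2,20,-5,0,0,0,0],[2,30,-5,0,0,0,0],[2,36,-5,0,0,0,0],[2,38,-5,0,0,0,0]]' | grep -E 'tcp|force'
python3 -m pendant '[[0,0.5,0,0,0,0,0],[0,1.5,0,0,0,0,0],[0,2,0,0,0,0,0]]' | grep -E 'tcp|force'
python3 -m pendant '[[0,0.5,0,0,0,0,0],[0,1,0,0,0,0,0],[0,1,0,0,0,0,0]]' | grep -E 'tcp|force'
```

```text
tcp_pos: [0.497, 0.1957, 0.0398]
force: [0.3, 0.0, -4.6]
tcp_pos: [0.4971, 0.1956, 0.0382]
force: [-1.4, -0.9, 0.6]
tcp_pos: [0.4972, 0.1957, 0.0382]
force: [-3.4, -1.4, 4.6]
```

Contact came at 38.2 mm, the same grip height as on A, so B is probably bowed too. I release the bar and press the red end.

```bash

python3 -m pendant '[[0,0,0,0,0,0,0.2],[0,0,0,0,0,0,0.45],[0,0,0,0,0,0,0.5],[0,0,0,0,0,0,0.5],[0,-5,0,0,0,0,0.5]]' | grep -E 'tcp|force|op'
python3 -m pendant '[[0,-10,0,0,0,0,0.5],[0,-25,0,0,0,0,0.5],[0,-35,0,0,0,0,0.3],[30,-35,0,0,0,0,0],[62,-35,0,0,0,0,0]]' | grep -E 'tcp|force|op'
python3 -m pendant '[[0,0,0,0,0,0,0],[0,7,0,0,0,0,0],[0,14,0,0,0,0,0],[0,21,0,0,0,0,0],[0,23,0,0,0,0,0]]' | grep -E 'tcp|force|op'
python3 -m pendant '[[0,1,0,0,0,0,0],[0,2,0,0,0,0,0],[0,2,0,0,0,0,0]]' | grep -E 'tcp|force'
```

```text
tcp_pos: [0.497, 0.1956, 0.0429]
force: [0.2, 0.3, 0.0]
opening: 0.0425
tcp_pos: [0.5595, 0.2037, 0.0789]
force: [1.1, 1.0, -0.9]
opening: 0.0007
tcp_pos: [0.558, 0.2035, 0.0547]
force: [-0.7, -0.2, -0.5]
opening: -0.0001
tcp_pos: [0.5579, 0.2035, 0.0527]
force: [-0.3, 0.9, 0.9]
```

```bash

python3 -m pendant '[[0,1,0,0,0,0,0],[0,2,0,0,0,0,0],[0,2,0,0,0,0,0]]' | grep -E 'tcp|force'
python3 -m pendant '[[0,0.5,0,0,0,0,0],[0,1,0,0,0,0,0],[0,1,0,0,0,0,0]]' | grep -E 'tcp|force'
```

```text
tcp_pos: [0.5578, 0.2035, 0.0506]
force: [-0.4, 0.0, -0.9]
tcp_pos: [0.5579, 0.2035, 0.0497]
force: [0.5, 0.3, 0.0]
```

```bash

python3 -m pendant '[[0,0.5,0,0,0,0,0],[0,1,0,0,0,0,0],[0,1,0,0,0,0,0]]' | grep -E 'tcp|force'
python3 -m pendant '[[0,0.5,0,0,0,0,0],[0,1,0,0,0,0,0],[0,1,0,0,0,0,0]]' | grep -E 'tcp|force'
python3 -m pendant '[[0,0.5,0,0,0,0,0],[0,0.8,0,0,0,0,0],[0,0.8,0,0,0,0,0]]' | grep -E 'tcp|force'
```

```text
tcp_pos: [0.5581, 0.2035, 0.0487]
force: [0.7, -0.0, 1.2]
tcp_pos: [0.5582, 0.2036, 0.0477]
force: [0.6, 0.4, 0.4]
tcp_pos: [0.5583, 0.2036, 0.0471]
force: [1.1, 0.7, 3.0]
```

```bash
python3 - <<'E'
from h import *
from cell import snapshot
s=snapshot("scene"); c=cv2.resize(s["frame"][130:230,230:370],None,fx=4,fy=4,interpolation=2); cv2.imwrite("pics/s8.png",c[:,:,::-1])
E
```

```text
(no output)
```

View pics/s8.png

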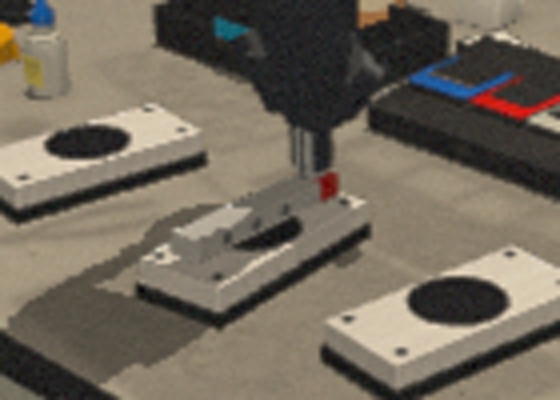

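Same signature: the plain end lifts while the red end goes down to 47 mm, so B is bowed. I re-grip the bar and carry it to C.

```bash

python3 -m pendant '[[0,-5,0,0,0,0,0],[0,-25,0,0,0,0,0.2],[-20,-28,0,0,0,0,0.5],[-45,-28,0,0,0,0,0.5],[-62,-28,0,0,0,0,0.5]]' | grep -E 'tcp|force|op'
python3 -m pendant '[[0,0,0,0,0,0,0.5],[0,10,0,0,0,0,0.5],[0,20,0,0,0,0,0.5],[0,20,0,0,0,0,0.5]]' | grep -E 'force|op'
python3 go.py 497 195.6 37.4 6.9
python3 - <<'E'
from h import *
s=wrist(); cv2.imwrite("pics/w9.png",s["frame"][:,:,::-1]); f=s["frame"].astype(int)
print(f[150,280:360].mean(1).astype(int))
E
```

```text
tcp_pos: [0.4952, 0.1956, 0.0757]
force: [0.7, 0.3, 0.6]
opening: 0.0427
force: [-0.2, -0.3, -0.6]
opening: 0.043
t 18.55 tcp [494.6 195.3  53.7] F [-0.2 -0.3 -0.6] op 43.0 | shift [ 2.7 16.3  0. ] turn [ 0.1  0.3 -0.8] dist 17
[146 146 145 145 145 146 151 133 104 120 128 131 131 128 126 127 125 127
 126 127 129 128 127 128 125 125 126 129 131 129 130 129 128 129 130 130
 133 130 130 129 130 130 128 128 130 128 129 132 131 130 130 131 129 130
 130 131 129 129 127 128 128 133 131 132 127 117 112 128 146 145 144 144
 143 145 144 143 144 144 145 147]
```

The bar lies at columns 288–346, as on A, so the grip is straight. I also correct a tool tilt of 0.8°.

```bash

python3 -m pendant '[[1,6,0,0,0,-0.8,0.5],[2.5,12,0,0,0,-0.8,0.5],[2.5,16,0,0,0,-0.8,0.5],[2.5,16,0,0,0,-0.8,0.3],[2.5,16,0,0,0,-0.8,0]]' | grep -E 'tcp|force|op'
python3 -m pendant '[[0,0,0,0,0,0,0],[0,0,0,0,0,0,0],[0,0,0,0,0,0,0],[0,0,0,0,0,0,0]]' 50| grep -E 'tcp|force|op'
python3 -m pendant '[[0,-5,0,0,0,0,0],[0,-15,0,0,0,0,0],[0,-30,0,0,0,0,0],[0,-40,0,0,0,0,0],[0,-40,0,0,0,0,0]]'| grep -E 'tcp|force|op'
python3 go.py 510.3 398.5 77.5 -8.2
```

```text
tcp_pos: [0.4971, 0.1957, 0.0382]
force: [1.2, 0.3, -4.5]
opening: 0.0236
tcp_pos: [0.497, 0.1957, 0.0382]
force: [0.5, 0.5, -3.3]
opening: 0.0236
tcp_pos: [0.4981, 0.196, 0.0802]
force: [-0.5, 0.7, -5.0]
opening: 0.0234
t 20.0 tcp [498.1 196.   80.2] F [-0.5  0.7 -5. ] op 23.4 | shift [ 37.3   2.6 199.4] turn [ 0.  15.4  0.2] dist 203
```

```bash

python3 -m pendant '[[8,0,40,0,3,0,0],[16,0,85,0,7,0,0],[24,0,130,0,11,0,0],[32,0,170,0,14,0,0],[37,0,194,0,15.4,0,0]]' >/dev/null
python3 -m pendant '[[0,0,0,0,0,0,0]]' >/dev/null
python3 go.py 510.3 398.5 40 -8.2
python3 - <<'E'
from h import *
s=wrist(); cv2.imwrite("pics/w10.png",s["frame"][:,:,::-1])
E
```

```text
t 20.6 tcp [509.2 399.2  78.7] F [ 0.5  0.3 -4.1] op 24.0 | shift [ 1.  38.7 -0.6] turn [-0.1  0.1  0.2] dist 39
```

View pics/w10.png

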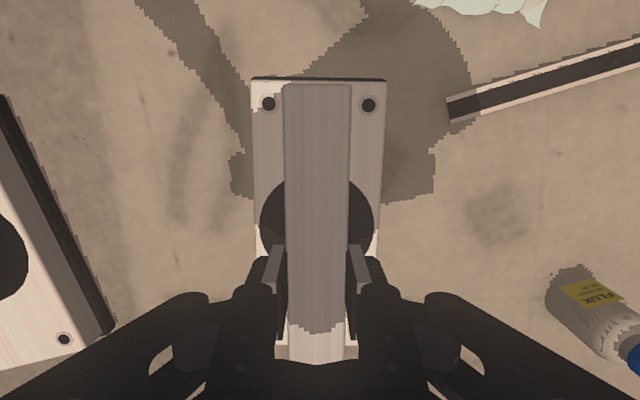

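The bar is centred on C, with bar columns 283–350 inside the cover's 252–386. I lower it.

```bash

python3 -m pendant '[[1,10,0,0,0,0,0],[1,20,0,0,0,0,0],[1,30,0,0,0,0,0],[1,37,0,0,0,0,0],[1,38,0,0,0,0,0]]' | grep -E 'tcp|force'
python3 -m pendant '[[0,1,0,0,0,0,0],[0,2,0,0,0,0,0],[0,3,0,0,0,0,0],[0,4,0,0,0,0,0],[0,4,0,0,0,0,0]]' | grep -E 'tcp|force'
python3 -m pendant '[[0,0.5,0,0,0,0,0],[0,1,0,0,0,0,0],[0,1,0,0,0,0,0]]' | grep -E 'tcp|force'
python3 -m pendant '[[0,0.5,0,0,0,0,0],[0,1,0,0,0,0,0],[0,1,0,0,0,0,0]]' | grep -E 'tcp|force'
```

```text
tcp_pos: [0.5094, 0.3966, 0.0387]
force: [0.6, 1.0, -4.2]
tcp_pos: [0.5094, 0.3966, 0.0348]
force: [-0.2, -0.1, -4.6]
tcp_pos: [0.5095, 0.3967, 0.0342]
force: [-1.7, -0.9, -0.7]
tcp_pos: [0.5095, 0.3967, 0.0342]
force: [-2.9, -2.0, 5.2]
```

Contact came 4 mm lower this time, with the underside at 30 mm. I release the bar and test both ends.

```bash

python3 -m pendant '[[0,0,0,0,0,0,0.2],[0,0,0,0,0,0,0.45],[0,0,0,0,0,0,0.5],[0,0,0,0,0,0,0.5],[0,-5,0,0,0,0,0.5]]' | grep -E 'tcp|force|op'
python3 -m pendant '[[0,-10,0,0,0,0,0.5],[0,-25,0,0,0,0,0.5],[0,-35,0,0,0,0,0.3],[30,-35,0,0,0,0,0],[62,-35,0,0,0,0,0]]' | grep -E 'tcp|force|op'
python3 -m pendant '[[0,0,0,0,0,0,0],[0,7,0,0,0,0,0],[0,14,0,0,0,0,0],[0,21,0,0,0,0,0],[0,23,0,0,0,0,0]]' | grep -E 'tcp|force|op'
python3 -m pendant '[[0,1,0,0,0,0,0],[0,2,0,0,0,0,0],[0,2,0,0,0,0,0]]' | grep -E 'tcp|force'
```

```text
tcp_pos: [0.5093, 0.3966, 0.0388]
force: [-0.7, 0.1, -0.3]
opening: 0.0425
tcp_pos: [0.5713, 0.3887, 0.0762]
force: [0.6, 1.5, 0.6]
opening: 0.0003
tcp_pos: [0.5698, 0.3886, 0.0517]
force: [-0.9, 1.0, -0.1]
opening: -0.0003
tcp_pos: [0.5698, 0.3887, 0.0497]
force: [-0.3, -0.6, 0.4]
```

```bash

python3 -m pendant '[[0,1,0,0,0,0,0],[0,2,0,0,0,0,0],[0,2,0,0,0,0,0]]' | grep -E 'tcp|force'
python3 -m pendant '[[0,0.3,0,0,0,0,0],[0,0.6,0,0,0,0,0],[0,0.6,0,0,0,0,0],[0,0.6,0,0,0,0,0]]' | grep -E 'tcp|force'
```

```text
tcp_pos: [0.5697, 0.3887, 0.0476]
force: [0.1, -0.5, 0.5]
tcp_pos: [0.5697, 0.3887, 0.047]
force: [0.5, -0.2, -0.1]
```

```bash

python3 -m pendant '[[0,0.5,0,0,0,0,0],[0,1,0,0,0,0,0],[0,1,0,0,0,0,0],[0,1,0,0,0,0,0]]' | grep -E 'tcp|force'
python3 -m pendant '[[0,0.3,0,0,0,0,0],[0,0.5,0,0,0,0,0],[0,0.5,0,0,0,0,0],[0,0.5,0,0,0,0,0],[0,0.5,0,0,0,0,0]]' | grep -E 'tcp|force'
```

```text
tcp_pos: [0.5697, 0.3887, 0.0461]
force: [-0.6, 0.1, 0.9]
tcp_pos: [0.5698, 0.3887, 0.0461]
force: [-1.6, -0.9, 5.2]
```

```bash

python3 -m pendant '[[0,0.6,0,0,0,0,0],[0,0.6,0,0,0,0,0],[0,0.6,0,0,0,0,0],[0,0.6,0,0,0,0,0],[0,0.6,0,0,0,0,0]]' | grep -E 'tcp|force'
python3 -m pendant '[[0,-5,0,0,0,0,0],[0,-12,0,0,0,0,0],[-40,-12,0,0,0,0,0],[-80,-12,0,0,0,0,0],[-123,-12,0,0,0,0,0]]' | grep -E 'tcp|force'
python3 -m pendant '[[0,0,0,0,0,0,0],[0,3,0,0,0,0,0],[0,6,0,0,0,0,0],[0,9,0,0,0,0,0],[0,9,0,0,0,0,0]]' | grep -E 'tcp|force'
python3 go.py 448 405.5 46 -8.2
```

```text
tcp_pos: [0.5698, 0.3887, 0.0461]
force: [-2.5, -0.7, 5.6]
tcp_pos: [0.4472, 0.4057, 0.0583]
force: [-0.4, 0.0, -0.4]
tcp_pos: [0.4479, 0.4052, 0.0485]
force: [-0.9, -0.4, 0.5]
t 27.15 tcp [447.9 405.2  48.5] F [-0.9 -0.4  0.5] op 0.6 | shift [0.1 2.5 0.3] turn [0.1 0.1 0. ] dist 2
```

The red end stayed at 46.1 mm under 5.6 N. Now the plain end.

```bash

python3 -m pendant '[[0,1,0,0,0,0,0],[0,1.5,0,0,0,0,0],[0,2,0,0,0,0,0],[0,2,0,0,0,0,0]]' | grep -E 'tcp|force'
python3 -m pendant '[[0,0.4,0,0,0,0,0],[0,0.8,0,0,0,0,0],[0,0.8,0,0,0,0,0],[0,0.8,0,0,0,0,0]]' | grep -E 'tcp|force'
python3 -m pendant '[[0,0.3,0,0,0,0,0],[0,0.6,0,0,0,0,0],[0,0.6,0,0,0,0,0],[0,0.6,0,0,0,0,0],[0,0.6,0,0,0,0,0]]' | grep -E 'tcp|force'
```

```text
tcp_pos: [0.4479, 0.4052, 0.0464]
force: [-0.4, -0.1, 0.5]
tcp_pos: [0.448, 0.4053, 0.0461]
force: [-1.3, -1.1, 5.9]
tcp_pos: [0.448, 0.4053, 0.0461]
force: [-1.1, -2.3, 7.9]
```

Level again: 46.1 mm under 5.9 and then 7.9 N. I back off upward and do a final check.

```bash

python3 -m pendant '[[0,-5,0,0,0,0,0],[0,-20,0,0,0,0,0],[0,-60,0,0,0,0,0],[0,-100,0,0,0,0,0],[0,-140,0,0,0,0,0]]' | grep -E 'tcp|force'
python3 -m pendant '[[0,-10,20,0,0,0,0],[0,-20,60,0,0,0,0],[-30,-20,100,0,0,0,0],[-60,-20,130,0,0,0,0],[-60,-20,130,0,0,0,0]]' | grep -E 'tcp|force'
python3 -m pendant '[[0,0,0,0,0,0,0],[0,0,0,0,0,0,0]]' | grep -E 'time|force'
python3 - <<'E'
from h import *
from cell import snapshot
t=snapshot("top"); s=snapshot("scene")
f=t["frame"].astype(int); r=f[...,0]-f[...,1:].max(2)
for b in blobs(t,r>70,.046,(170,140,240,225),15): print("red",b)
a=cv2.resize(t["frame"][130:250,160:460],(800,320),interpolation=2); b=cv2.resize(s["frame"][130:200,200:400],(800,280),interpolation=2)
cv2.imwrite("pics/end.png",np.vstack([a,b])[:,:,::-1])
E
```

```text
tcp_pos: [0.4477, 0.4053, 0.1873]
force: [0.3, -0.6, 0.1]
tcp_pos: [0.4025, 0.5466, 0.2063]
force: [-0.3, -0.4, -0.9]
time_s: 29.65
force: [0.8, -0.2, 0.5]
red (np.int32(69), array([206.5, 155.1]), (array([574.3, 385.4]), 24.3, 19.7, 82.0), array([0.5743, 0.3856, 0.046 ]))
```

View pics/end.png

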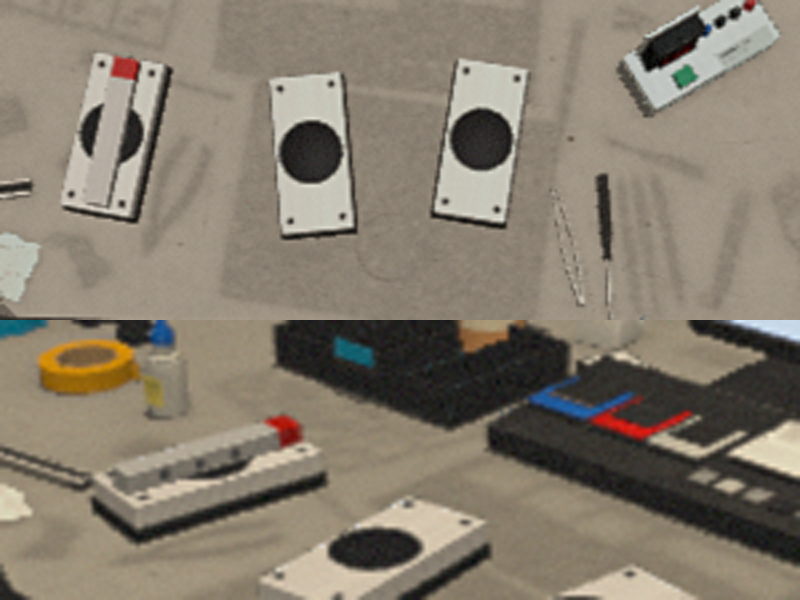

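The bar lies flat along cover C, with its red end at (125,68) in the upper crop. Its centre works out at about (511, 395) against the face centre at (510, 398), and the small tools look unmoved.

```bash
python3 -c "
from cell import job; print(job.close_job())"
```

```text
the job is handed in; nothing more can be done
None
```

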